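# Hang a sample carrier on the drip rail and slide it to the stop

## Task

Take the blue sample carrier with its resin puck out of its stall, stand it upright on the open worktop and let go, then take it again with the fingers turned a quarter turn: beside its grip there is room one way round in the stall, only the other way round at the rail. Hook it on the rail of the drip stand at the bare loading end (green strip), slide it along the rail behind the guard rod until it touches the red stop, and leave it hanging there with the puck still in its pan. Do not push the bottle, the tape roll or the loupe about.

Things in the scene. Friction and masses are not known exactly. Their poses are not given: they have to be found in the camera images.
- carrier_grip (a point): Centre of the grip block (40 mm along x, 30 mm along y, 34 mm high) on top of the blue rigid sample carrier, 95 mm above the carrier's foot; the carrier is 112 mm high in all, 0.13 to 0.23 kg with the puck, and stands upright by itself. Axes are the carrier's: z up, x across the hook, y along the rail once hung. At the start its foot is 5 mm above the worktop, in the stall.
- carrier_seat (a point): Where the rail's axis lies in the carrier's hook when it hangs home: 62 mm above its foot, 33 mm under carrier_grip, same axes. Jaw 16 mm wide along x, 30 mm long, inverted-V seat that centres itself. A spine at x = -20 to -15 mm joins pan and grip; at +x a lip ends 48 mm above the foot. The rail goes in from +x between lip and pan; then the carrier is lowered onto it.
- carrier_pan (a point): Middle of the carrier's pan, 11.5 mm above its foot, same axes. The pan is the carrier's foot: square, open above, 40 mm along x, 38 mm along y, 14 mm high; inside 35 x 33 mm.
- puck_mid (a point): Centre of the cream-coloured round resin puck, 30 mm across and 18 mm high, lying loose in the carrier's pan.
- stall: Stall in which the carrier starts (fixed), axes as the carrier's: grey foot 70 x 56 x 5 mm, origin under its middle, with two upright aluminium cheeks 40 mm long along x and to 115 mm high, inner faces at y = -22 and +22 mm. The grip block's x sides are open; beside its y sides are only 7 mm.
- drip_stand: Grey stand (fixed), base 110 x 380 x 10 mm, origin under its middle; y runs along the rail to the loading end, -x faces the robot. Steel rail of 10 mm diameter, x = 0, axis 102 mm high, between end posts at y = -177 and 177 mm. White splash back, inner face x = 26 mm, 165 mm high. Guard rod of 8 mm at x = -31 mm, 140 mm high, from y = -165 to 45 mm: hook on only where it is absent.
- rail_load (a point): Point on the rail's axis, 102 mm high, in the middle of the bare loading stretch (y = 105 mm on the stand), before the green strip on the splash back; axes of the stand. The carrier hooks on here moving along +x, spine to the robot, lip to the splash back, its axes along the stand's; hung, its foot is 40 mm above the worktop.
- stop_face (a point): Middle of the red stop's face that looks along the rail (+y) to the loading end, 47 mm high; axes of the stand. The fixed stop, 36 mm along x, 16 mm along y, 60 mm high, stands under the rail, with a thin red strip up the splash back. It meets the carrier's pan and leaves the fingers free; at touch carrier_seat is 19 mm from this face along y.
- brown_bottle: Bystander: brown bottle with black cap, 34 mm across, 78 mm high, origin under its middle.
- blue_tape: Bystander: roll of blue tape lying flat, 66 mm across, 19 mm high, origin under its middle.
- folding_loupe: Bystander: folding loupe, 28 x 44 x 19 mm, origin under its middle.
Not all that is in view belongs to the job. What is meant by the part that bears carrier_grip is not yellow, and is the smaller of those in its own colour.

How it is judged:
By the outcome, as a careful person would: the job done as asked, in the order asked, and still so for the second after the job is handed in, with the robot touching nothing.
It also fails if it takes over 72 s, if anything falls off the work surface, if the arm or the gripper's body presses on something with over 40 N, if the wrist force passes 120 N, or if a joint passes its speed limit or range.

## Robot

A 6-joint arm with a two-finger parallel gripper is mounted at the origin on a cart in front of the work surface, level with it; the furniture and walls round the work are solid. World frame = base frame: x ahead of the robot, y to its left, z up, the work surface at z = 0. Lengths are in m, angles in rad, forces in N, time in s.
With the tool pointing down it reaches from about 0.3 to 0.875 m from the base axis. Payload 6.4 kg.
Tool frame: the origin (TCP) lies midway between the tips of the shut fingers; the grasp point (between the pads) lies 19 mm behind it; z points along the fingers, y is the line along which they close (so a half turn about z gives the same grasp; the last joint's range is limited). The gripper opens to 85 mm and grips with 20 to 120 N. Pads are 22 mm wide; open, the fingers measure 114 mm over their backs; the gripper's body (76 mm by 85 mm) begins 54 mm behind the grasp point. The pads swing forward as they close: fully open they stand 13 mm farther back than shut.
Start: joints at [1.129, 0.181, 1.607, -0, 1.354, -0.206], TCP at [0.134, 0.559, 0.194] pointing down, gripper open.
Joint ranges: [-2.99, 2.99], [-0.89, 2.07], [0.3, 2.58], [-1.14, 4.28], [0, 2.63], [-3.12, 3.12]. Speed limits (rad/s): [2.57, 2.57, 3.01, 3.14, 3.14, 3.14].

## Interface

Orientations are given as a unit quaternion [w, x, y, z].
In Python, from bench import ctrl gives the robot as it stands.
- The arm moves only by the tool send_rows, never from a script. Its argument "motion" is a list of rows, each a list of 7 numbers: the turn, a rotation vector about the tool's x, y, z in degrees, then the shift along the tool's x, y, z in mm, then the closure, from -1 (fully open) to 1 (shut). In form: [[rx, ry, rz, tx, ty, tz, grip], ...]. A call has exactly 10 rows; each row shifts and turns the commanded pose from where the row before left it, along the tool's axes as they then stand; what a row does not reach is not made up. A row lasts 1/10 s, in which the tool goes at most 50 mm and 8.59 degrees, less where a joint would pass 70% of its speed; a pose out of reach is approached as far as the arm can. A call is refused whole if a number of a shift passes 50 or a number of a turn 8.59, either way. A call with a gripper value outside its range is refused whole. The fingers move at their own pace and stop on an object; the grip force is fixed at half the most. Time passes only in rows, so rows that do not move let the fingers close, or fill a call up. It gives the time, the measured TCP pose, the force, the opening and the grip force at its end, in the units of the state.
- ctrl.get_obs(): the state, without advancing time (a new reading comes with each control period).
- ctrl.camera(name): name is "side" or "top" or "wrist"; returns a dict with "color" (400x640x3 uint8, red, green, blue), "z_map" (400x640 float32, m along the optical axis (not along the pixel's ray), 0 where there is no reading), "mtx" (3x3 intrinsics, pixels), "k1" (the pictures are not rectified: a ray, as slopes to the right and down, at radius r is drawn at 1 + k1 r^2 times it, then the intrinsics apply), "extrinsics" (4x4, takes a point from camera to world coordinates); the wrist camera has in their place "hand_eye" (4x4, takes a point from camera to tool coordinates, whose origin is the TCP and whose axes are the flange's). Camera axes: x right, y down, z forward; pixel columns grow to the right and rows downward; lengths in m; the calibration is good to about 2 mm. A picture is of the moment at which its call begins: read the wrist's pose just before it.
- ctrl.hand_in(): hands the job in; it is judged then, once.
The state is a dict: "time_s": time; "q": joint angles; "dq": joint speeds; "joint_efforts": joint torques, N m; "eef_pos": TCP position; "eef_rot": TCP orientation; "wrist_force": force on the tool from outside, world axes, zero at the start; "torque": the same for the moment, N m; "opening": opening from 0.0 (shut) to 1.0 (fully open); "grasp_force": force on a finger pad.
Only numpy, scipy, OpenCV 4.12 (cv2) and the standard library are available. Lean on these libraries where they do the work, as an engineer would, in place of code of your own. Each camera call takes 0.05 s, during which the arm holds its last target. There are 200 camera calls.

## Working session

There is one attempt and no reset: what is moved stays moved. The work goes in short steps, Python scripts to look and compute and a tool call to move; the robot and the scene stay as the last step left them, time stands still between calls to the robot, and variables do not carry over. Pictures are saved under pics/ and viewed, at most 10 in all, crops included, and the job is handed in when it is done.

Besides the shell and the picture viewer there is one more tool, called after ">>>" as a command line: name --pt "numbers of a row" for each row, then --argument value for the rest. send_rows: Moves the arm, as the interface text tells. Its arguments: {"type":"object","properties":{"motion":{"type":"array","items":{"type":"array","items":{"type":"number"}}}},"required":["motion"]}

```bash
mkdir -p pics; ls; cat > h.py <<'E'
import numpy as np, cv2
from bench import ctrl
def snap(name):
    o=ctrl.get_obs(); c=ctrl.camera(name)
    if name=='wrist':
        w,x,y,z=o['eef_rot']
        from scipy.spatial.transform import Rotation as R
        T=np.eye(4);T[:3,:3]=R.from_quat([x,y,z,w]).as_matrix();T[:3,3]=o['eef_pos']
        c['E']=T@c['hand_eye']
    else: c['E']=c['extrinsics']
    return c
def slopes(c,uv):
    uv=np.asarray(uv,float).reshape(-1,1,2)
    return cv2.undistortPoints(uv,c['mtx'],np.array([c['k1'],0,0,0.]),).reshape(-1,2)
def plane(c,uv,z):
    s=slopes(c,uv); d=np.c_[s,np.ones(len(s))]@c['E'][:3,:3].T; o=c['E'][:3,3]
    return o+d*((z-o[2])/d[:,2])[:,None]
def depthpts(c,uv):
    uv=np.asarray(uv,int).reshape(-1,2); z=c['z_map'][uv[:,1],uv[:,0]].astype(float)
    s=slopes(c,uv); p=np.c_[s*z[:,None],z]
    p=p@c['E'][:3,:3].T+c['E'][:3,3]; return p[z>0]
def cloud(c):
    v,u=np.mgrid[0:400,0:640]; uv=np.c_[u.ravel(),v.ravel()]
    z=c['z_map'].ravel().astype(float); s=slopes(c,uv); p=np.c_[s*z[:,None],z]@c['E'][:3,:3].T+c['E'][:3,3]
    p[z<=0]=np.nan; return p.reshape(400,640,3)
def save(c,f): cv2.imwrite('pics/'+f,c['color'][:,:,::-1])
E
python3 - <<'E'
from h import *
import pickle
o=ctrl.get_obs(); print({k:np.round(v,3) for k,v in o.items()})
for n in ('top','side'):
    c=snap(n); save(c,n+'0.png'); pickle.dump(c,open(n+'0.pkl','wb')); print(n,np.round(c['E'],3).tolist(),c['mtx'].tolist(),c['k1'])
E
```

```text
pics
{'time_s': np.float64(0.0), 'q': array([ 1.129,  0.182,  1.608, -0.   ,  1.354, -0.206]), 'dq': array([0.   , 0.   , 0.   , 0.001, 0.   , 0.   ]), 'joint_efforts': array([-0.0000e+00, -4.4486e+01, -3.5133e+01, -0.0000e+00,  9.0000e-03,
        0.0000e+00]), 'eef_pos': array([0.134, 0.559, 0.193]), 'eef_rot': array([-0.   ,  0.118,  0.993, -0.001]), 'wrist_force': array([-0.271, -0.074, -0.514]), 'torque': array([-0.003,  0.012, -0.003]), 'grasp_force': np.float64(0.0), 'opening': np.float64(1.0)}
top [[-0.019, -0.995, 0.102, 0.425], [-1.0, 0.02, 0.009, 0.006], [-0.011, -0.101, -0.995, 1.109], [0.0, 0.0, 0.0, 1.0]] [[418.6277615748586, 0.0, 325.0270151225711], [0.0, 418.6277615748586, 189.0299637356154], [0.0, 0.0, 1.0]] -0.06034692821908638
side [[0.813, -0.364, 0.454, 0.132], [-0.582, -0.528, 0.619, -0.538], [0.014, -0.767, -0.641, 0.622], [0.0, 0.0, 0.0, 1.0]] [[365.3851476850257, 0.0, 318.4335486601923], [0.0, 365.3851476850257, 193.72937513339855], [0.0, 0.0, 1.0]] -0.049505737955729684
```

View pics/top0.png

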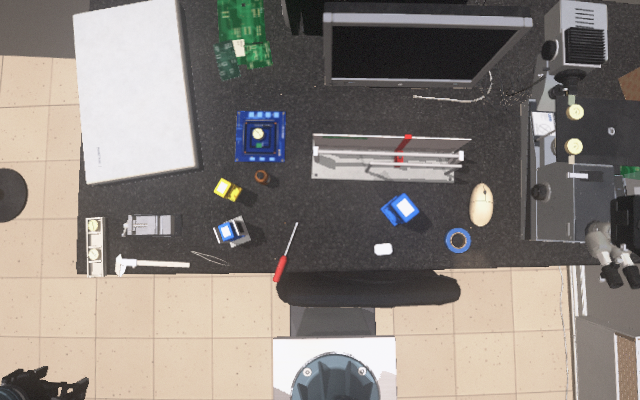

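View pics/side0.png

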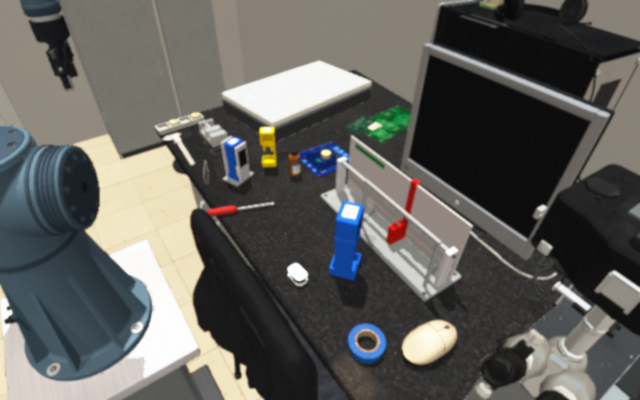

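Top view: the stalled blue carrier is at about (230,232), a larger blue one at (402,208), a yellow one at (228,188), and the bottle at (261,176). The tape is at (458,240). The stand spans (312–470, 135–182), with the stop at (404,148). In the side view the green strip is at (368,155) and the stop at (397,230). A chair back stands in front of the robot.

```bash
python3 - <<'E'
from h import *
import pickle
t=pickle.load(open('top0.pkl','rb')); s=pickle.load(open('side0.pkl','rb'))
a=cv2.resize(t['color'][205:255,200:262],None,fx=6.4,fy=6.4,interpolation=cv2.INTER_CUBIC)
b=cv2.resize(s['color'][125:195,210:272],None,fx=6.4,fy=6.4,interpolation=cv2.INTER_CUBIC)
h=max(a.shape[0],b.shape[0]); im=np.zeros((h,a.shape[1]+b.shape[1],3),np.uint8); im[:a.shape[0],:a.shape[1]]=a; im[:b.shape[0],a.shape[1]:]=b
cv2.imwrite('pics/crop0.png',im[:,:,::-1])
P=cloud(t)
def rep(n,sl): 
    q=P[sl].reshape(-1,3); q=q[~np.isnan(q[:,0])]; print(n,len(q),np.round(q.min(0),3),np.round(q.max(0),3))
# stall: high points
q=P[205:255,200:262].reshape(-1,3); q=q[np.isfinite(q[:,0])]
for lo,hi in ((.105,.125),(.0,.01)):
    k=q[(q[:,2]>lo)&(q[:,2]<hi)]; print(lo,len(k),k.mean(0).round(4), k.min(0).round(3),k.max(0).round(3))
    if lo>.05:
        r=cv2.minAreaRect((k[:,:2]*1000).astype(np.float32)); print(r)
# chair height
q=P[265:310,275:465].reshape(-1,3); q=q[np.isfinite(q[:,0])]; k=q[q[:,2]>.02]; print('chair',k.min(0).round(3),k.max(0).round(3))
# stand: red/green
hsv=cv2.cvtColor(t['color'],cv2.COLOR_RGB2HSV)
q=P[120:190,305:480].reshape(-1,3);q=q[np.isfinite(q[:,0])]
for lo,hi in ((.155,.175),(.13,.15),(.09,.115),(.006,.014)):
    k=q[(q[:,2]>lo)&(q[:,2]<hi)]; r=cv2.minAreaRect((k[:,:2]*1000).astype(np.float32)); print('stand',lo,len(k),k.mean(0).round(3),r)
for n,(u,v) in dict(bottle=(261,176),tape=(458,240),big=(402,208),yel=(228,188),white=(383,249),mouse=(481,204)).items(): print(n,P[v-2:v+3,u-2:u+3].reshape(-1,3).mean(0).round(3))
E
```

```text
0.105 326 [0.431  0.2521 0.1153] [0.405 0.222 0.105] [0.459 0.283 0.123]
((431.15338134765625, 252.80245971679688), (39.8602294921875, 54.955604553222656), 20.678150177001953)
0.0 1392 [0.4357 0.2687 0.0021] [0.37  0.186 0.   ] [0.502 0.351 0.01 ]
chair [ 0.235 -0.32   0.02 ] [0.342 0.149 0.109]
stand 0.155 414 [ 0.638 -0.142  0.163] ((639.4402465820312, -140.89402770996094), (362.3050842285156, 9.083626747131348), 86.59188079833984)
stand 0.13 606 [ 0.604 -0.171  0.141] ((606.8046875, -139.1071319580078), (359.0872497558594, 62.9030876159668), 87.11299133300781)
stand 0.09 1034 [ 0.618 -0.144  0.105] ((606.7296752929688, -140.5806121826172), (372.0863037109375, 62.5606803894043), 87.11656951904297)
stand 0.006 3044 [ 0.59 -0.13  0.01] ((622.7704467773438, -161.25572204589844), (449.6756286621094, 160.3944854736328), 86.22550201416016)
bottle [0.566 0.175 0.076]
tape [ 0.396 -0.333 -0.001]
big [ 0.475 -0.159  0.161]
yel [0.534 0.249 0.108]
white [nan nan nan]
mouse [ 0.487 -0.384  0.04 ]
```

View pics/crop0.png

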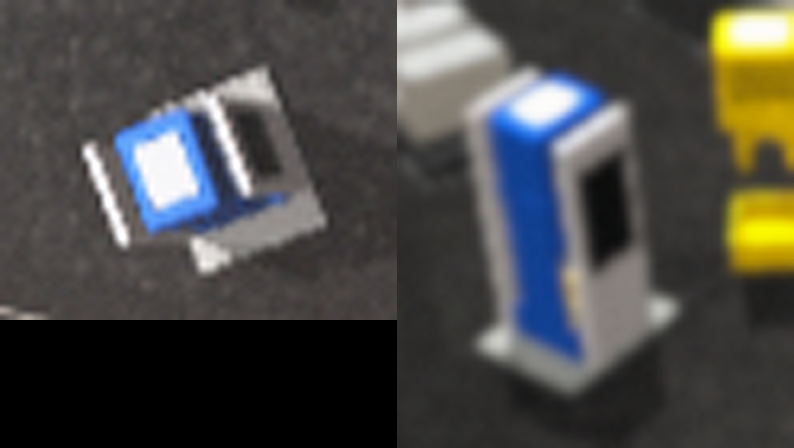

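The crops show the stalled carrier between aluminium cheeks. The solid blue spine face points toward the robot, so carrier +x points away from it at a yaw of about 21°. The grip's long sides are open. I'll approach from above.

>>> send_rows --pt "0 0 0 -36 -23 -6 -1" --pt "0 0 0 -36 -23 -6 -1" --pt "0 0 0 -36 -23 -6 -1" --pt "0 0 0 -36 -23 -6 -1" --pt "0 0 0 -36 -23 -6 -1" --pt "0 0 0 -36 -23 -6 -1" --pt "0 0 0 -36 -23 -6 -1" --pt "0 0 0 -36 -23 -6 -1" --pt "0 0 0 -36 -23 -6 -1" --pt "0 0 0 -36 -23 -6 -1"

```text
time_s: 1.1
eef_pos: [0.4314, 0.2498, 0.2542]
eef_rot: [-0.0, 0.118, 0.993, -0.0]
wrist_force: [0.2, 0.6, 0.2]
opening: 1.001
grasp_force: 0.0
```

>>> send_rows --pt "0 0 8 0 0 0 -1" --pt "0 0 8 0 0 0 -1" --pt "0 0 8 0 0 0 -1" --pt "0 0 8 0 0 0 -1" --pt "0 0 8 0 0 0 -1" --pt "0 0 8 0 0 0 -1" --pt "0 0 7.5 0 0 0 -1" --pt "0 0 0 0 0 0 -1" --pt "0 0 0 0 0 0 -1" --pt "0 0 0 0 0 0 -1"

```text
time_s: 2.1
eef_pos: [0.4305, 0.2513, 0.254]
eef_rot: [-0.0, 0.565, 0.825, -0.0]
wrist_force: [0.3, -0.4, 0.1]
opening: 1.001
grasp_force: 0.0
```

```bash
python3 - <<'E'
from h import *
import pickle
o=ctrl.get_obs(); print({k:np.round(o[k],3) for k in('time_s','q','eef_pos','eef_rot','wrist_force','opening')})
c=snap('wrist'); save(c,'w1.png'); pickle.dump(c,open('w1.pkl','wb')); print(c['hand_eye'].round(3).tolist(), c['E'].round(3).tolist(),c['mtx'][0],c['k1'])
P=cloud(c); q=P.reshape(-1,3); q=q[np.isfinite(q[:,0])]
hsv=cv2.cvtColor(c['color'],cv2.COLOR_RGB2HSV)
m=((hsv[...,0]>100)&(hsv[...,0]<125)&(hsv[...,1]>120)&(hsv[...,2]>60))
white=(hsv[...,1]<60)&(hsv[...,2]>180)
k=P[(m|white)&(P[...,2]>.108)&(P[...,2]<.125)]; 
print(len(k), k.mean(0).round(4),cv2.minAreaRect((k[:,:2]*1000).astype(np.float32)))
k=P[m&(P[...,2]>.112)&(P[...,2]<.122)];print('blue only',len(k), k.mean(0).round(4),cv2.minAreaRect((k[:,:2]*1000).astype(np.float32)))
E
```

```text
{'time_s': np.float64(2.1), 'q': array([ 0.29 , -0.04 ,  1.72 ,  0.   ,  1.462, -0.079]), 'eef_pos': array([0.431, 0.251, 0.254]), 'eef_rot': array([-0.   ,  0.565,  0.825, -0.   ]), 'wrist_force': array([ 0.276, -0.362,  0.129]), 'opening': np.float64(1.001)}
[[-0.0, -0.966, -0.258, 0.066], [1.0, -0.0, 0.0, 0.001], [-0.0, -0.258, 0.966, -0.18], [0.0, 0.0, 0.0, 1.0]] [[0.933, 0.348, 0.093, 0.408], [0.36, -0.901, -0.24, 0.313], [-0.0, 0.258, -0.966, 0.434], [0.0, 0.0, 0.0, 1.0]] [312.55079004   0.         316.95100726] -0.019767118709661885
1679 [0.4531 0.2563 0.1156] ((477.93243408203125, 264.79339599609375), (142.64627075195312, 55.746665954589844), 13.19227409362793)
blue only 576 [0.4301 0.2538 0.1167] ((430.5610046386719, 252.9576416015625), (39.11132049560547, 29.184579849243164), 19.89678192138672)
```

View pics/w1.png

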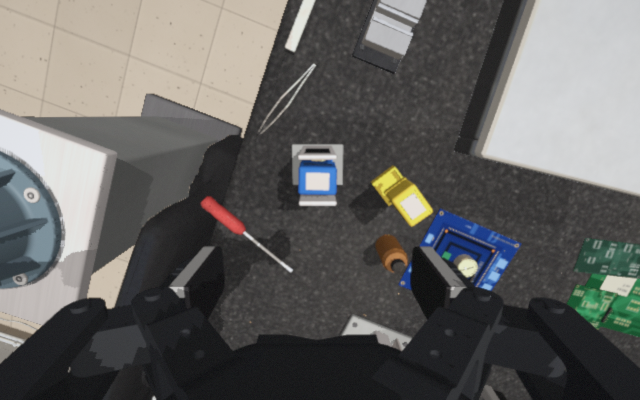

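The wrist view shows the grip's white label at (318,180), aligned with the tool axes. It measures 39x29 mm with its top at 117 mm, as it should be. The yellow carrier is close by at (405,195), so I'll descend with the fingers half open.

>>> send_rows --pt "0 0 0 1.6 0.6 0 -0.4" --pt "0 0 0 0 0 20 -0.4" --pt "0 0 0 0 0 25 -0.4" --pt "0 0 0 0 0 25 -0.4" --pt "0 0 0 0 0 25 -0.4" --pt "0 0 0 0 0 25 -0.4" --pt "0 0 0 0 0 20 -0.4" --pt "0 0 0 0 0 20 -0.4" --pt "0 0 0 0 0 16 -0.4" --pt "0 0 0 0 0 0 -0.4"

```text
time_s: 3.15
eef_pos: [0.4286, 0.2526, 0.0759]
eef_rot: [-0.002, 0.566, 0.824, -0.002]
wrist_force: [-0.5, 0.1, -0.0]
opening: 0.701
grasp_force: 0.0
```

>>> send_rows --pt "0 0 0 0 0 0 1" --pt "0 0 0 0 0 0 1" --pt "0 0 0 0 0 0 1" --pt "0 0 0 0 0 0 1" --pt "0 0 0 0 0 0 1" --pt "0 0 0 0 0 0 1" --pt "0 0 0 0 0 0 1" --pt "0 0 0 0 0 0 1" --pt "0 0 0 0 0 0 1" --pt "0 0 0 0 0 0 1"

```text
time_s: 4.15
eef_pos: [0.4353, 0.2546, 0.0842]
eef_rot: [0.003, 0.566, 0.824, 0.004]
wrist_force: [-3.6, -1.8, 26.2]
opening: -0.004
grasp_force: 13.1
```

```bash
python3 - <<'E'
from h import *
o=ctrl.get_obs(); print(o['time_s'],o['opening'],o['wrist_force'])
w=snap('wrist')
t=snap('top'); s=snap('side')
a=cv2.resize(t['color'][190:265,180:280],(400,300),interpolation=cv2.INTER_CUBIC)
b=cv2.resize(s['color'][110:200,200:320],(400,300),interpolation=cv2.INTER_CUBIC)
d=cv2.resize(w['color'],(400,250))
im=np.zeros((550,800,3),np.uint8); im[:300,:400]=a; im[:300,400:]=b; im[300:,:400]=d
cv2.imwrite('pics/c2.png',im[:,:,::-1])
E
```

```text
4.15 -0.004196558068849498 [-3.6265978  -1.81945326 26.16057606]
```

View pics/c2.png

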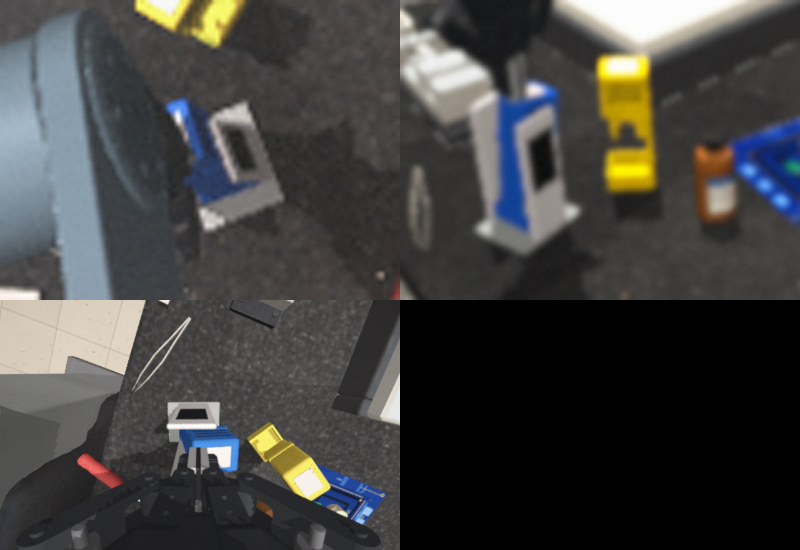

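The top crop shows the block pushed out beyond the fingers. In the wrist crop the fingers are shut at about (200,455) and the block's label has moved right to (222,458), so the fingers did not take the block. I'll measure the carrier's tilt from depth before moving anything.

```bash
python3 - <<'E'
from h import *
import pickle
from scipy.spatial.transform import Rotation as R
for n in('wrist','top','side'):
    c=snap(n); pickle.dump(c,open('f_'+n+'.pkl','wb')); P=cloud(c); hsv=cv2.cvtColor(c['color'],cv2.COLOR_RGB2HSV)
    m=((hsv[...,0]>100)&(hsv[...,0]<125)&(hsv[...,1]>120)&(hsv[...,2]>50))
    near=np.hypot(P[...,0]-.431,P[...,1]-.253)<.07
    k=P[m&near]; a=np.radians(20.7); ex=np.array([np.cos(a),np.sin(a)]); ey=np.array([-ex[1],ex[0]])
    l=np.c_[(k[:,:2]-[.4306,.253])@np.c_[ex,ey],k[:,2]]*1000
    print(n,len(l))
    for lo in range(-5,140,10):
        s=l[(l[:,2]>=lo)&(l[:,2]<lo+10)]
        if len(s)>4: print(lo,len(s),'x',np.percentile(s[:,0],[3,50,97]).round(),'y',np.percentile(s[:,1],[3,50,97]).round(),'z',s[:,2].max().round())
E
```

```text
wrist 3042
-5 29 x [38. 52. 65.] y [-26. -15.  -6.] z 1.0
15 10 x [-18. -18. -17.] y [-17. -10.  -7.] z 25.0
25 15 x [-17. -16. -16.] y [-18. -10.  -4.] z 32.0
35 14 x [-15. -15. -15.] y [-11.  -6.  -1.] z 40.0
45 34 x [-14. -13. -12.] y [-10.  -4.   3.] z 55.0
55 28 x [-11. -11. -10.] y [-8. -2.  5.] z 65.0
65 39 x [-10.  -9.  -9.] y [-8.  1.  8.] z 73.0
75 121 x [-8. -7. 32.] y [-7. 12. 15.] z 85.0
85 277 x [-6.  9. 32.] y [-6. 14. 15.] z 95.0
95 472 x [-5. 11. 33.] y [-1. 15. 15.] z 105.0
105 678 x [-2. 22. 38.] y [-10.  14.  15.] z 115.0
115 1304 x [ 0. 24. 36.] y [-12.  11.  15.] z 122.0
125 5 x [4. 5. 6.] y [11. 11. 12.] z 127.0
top 131
15 10 x [-18. -17. -16.] y [-8.  5. 13.] z 25.0
25 9 x [-16. -15. -13.] y [-7.  8. 17.] z 32.0
45 12 x [-13. -12. -11.] y [-5.  4. 11.] z 55.0
55 8 x [-11. -10.  -9.] y [-8. -2.  9.] z 65.0
65 7 x [-9. -8. -8.] y [-7. -0.  9.] z 75.0
75 10 x [-8. -7. -6.] y [-10.   2.  10.] z 84.0
85 8 x [-6. -5. -1.] y [-15.  -7.   2.] z 93.0
95 9 x [-4. -3. -2.] y [-15. -11.  -3.] z 104.0
105 11 x [-2. 30. 36.] y [-15. -13.  -7.] z 115.0
115 40 x [-1. 16. 37.] y [-15. -11.  -6.] z 121.0
side 268
5 8 x [-21. -19. -18.] y [-16.  -4.  12.] z 14.0
15 29 x [-20. -19. -16.] y [-17.  -2.  13.] z 25.0
25 25 x [-19. -17. -14.] y [-15.  -1.  10.] z 35.0
35 23 x [-16. -15. -13.] y [-13.  -3.   9.] z 45.0
45 19 x [-15. -13. -11.] y [-13.  -3.  10.] z 54.0
55 21 x [-13. -12.  -9.] y [-11.  -0.   8.] z 64.0
65 18 x [-12. -10.  -8.] y [-11.  -1.   8.] z 74.0
75 18 x [-9. -8. -5.] y [-8.  1. 11.] z 85.0
85 15 x [-9. -6. -5.] y [-4.  1.  7.] z 95.0
95 16 x [-6. -4. 18.] y [-13.  -0.   7.] z 104.0
105 40 x [-4. -1. 34.] y [-16. -13.   6.] z 115.0
115 36 x [-3.  3. 35.] y [-17. -14.   3.] z 122.0
```

```bash
python3 - <<'E'
from h import *
import pickle
c=pickle.load(open('f_wrist.pkl','rb')); P=cloud(c)
a=np.radians(20.7); ex=np.array([np.cos(a),np.sin(a)]); ey=np.array([-ex[1],ex[0]])
L=np.dstack([(P[...,:2]-[.4306,.253])@np.c_[ex,ey],P[...,2]])*1000
hsv=cv2.cvtColor(c['color'],cv2.COLOR_RGB2HSV)
for v in range(190,330,8):
    print(v,' '.join('%4.0f,%4.0f,%4.0f%s'%(*L[v,u],'B' if 100<hsv[v,u,0]<125 and hsv[v,u,1]>120 else ' ') for u in range(284,392,12)))
cv2.imwrite('pics/w2z.png',cv2.resize(c['color'][170:320,260:420],(800,560) if 0 else (640,600),interpolation=cv2.INTER_CUBIC)[:,:,::-1])
E
```

```text
190  -12,  27,  99    -6,  27,  99     1,  27,  99     7,  27,  99    14,  27,  98    29,   6,   7    40,   4,   1    51,   4,  -1    61,   4,   0 
198  -11,  26, 113    -5,  26, 114     1,  26, 113     7,  26, 114    13,  26, 114    19,  26, 114    41,  -3,   1    51,  -3,   0    62,  -3,   1 
206  -11,  22, 114    -5,  23, 116     1,  23, 115     7,  22, 114    13,  23, 115    22,  14,  84    29,  14,  85B   52, -11,  -1    62, -10,   0 
214  -22, -16,   5    -7,   8,  81B    1,  15, 103B    7,  15, 104B   14,  15, 102B   20,  15, 103B   27,  14, 101B   33,  15, 102B   63, -18,  -0 
222  -22, -24,   5    -7,   3,  82B    1,  14, 114B    7,  15, 116B   13,  14, 115B   19,  15, 116B   25,  14, 115B   31,  14, 115B   38,  14, 113B
230  -23, -33,  -1    -7,  -2,  83B    1,  13, 122B    7,  12, 120B   13,  12, 120B   19,  11, 119B   25,  11, 118B   31,  11, 117B   37,  10, 116B
238  -18, -23,  45    -7,  -8,  82B    1,  11, 129     7,  11, 128    13,   8, 120    19,   8, 120    25,   7, 119    31,   6, 117    38,   6, 115B
246  -17, -23,  59    -5,   6, 127     1,  11, 138     6,  11, 1
[... 862 characters left out ...]
 2,  10, 173     6,   0, 158     9,  13, 179    13,  12, 178    17,  12, 178    22,   8, 170    25,  10, 174 
302   -4,  18, 191    -1,  17, 190     2,   4, 169     6,  -3, 159     9,  18, 191    12,  17, 190    15,  17, 190    18,  17, 189    25,   8, 175 
310   -4,  17, 193    -1,  17, 193     2,   1, 169     6,  -7, 158     9,  16, 191    12,  17, 193    15,  17, 193    18,  17, 193    21,  18, 194 
318   -4,  17, 197    -1,  17, 197     2,  -2, 169     6, -10, 159     9,  13, 191    11,  18, 197    14,  17, 196    17,  18, 198    20,  18, 199 
326   -4,  17, 199    -1,  17, 200     2,  -6, 170    10,-133,   0     9,  11, 191    11,  17, 200    14,  18, 200    16,  18, 200    20,  17, 199
```

View pics/w2z.png

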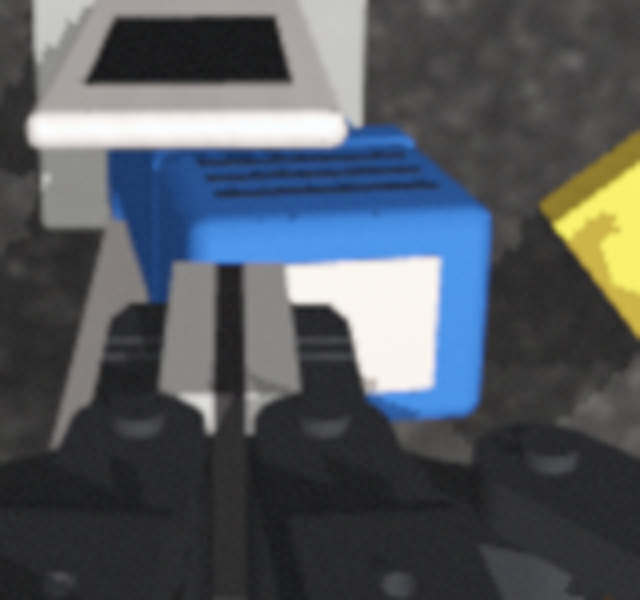

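The crop shows two grey pads whose lower ends vanish at the block's top (row ~265 of the crop), with the carrier leaning about 10°. I'll check where the tips really are against the TCP, using the earlier free-air picture.

```bash
python3 - <<'E'
from h import *
import pickle
for f,rng in (('w1.pkl',[(180,232,244,300),(405,470,244,300)]),('f_wrist.pkl',[(285,350,236,300)])):
    c=pickle.load(open(f,'rb')); c['E']=c['hand_eye']; P=cloud(c)*1000
    for u0,u1,v0,v1 in rng:
        q=P[v0:v1,u0:u1].reshape(-1,3); q=q[np.isfinite(q[:,0])&(abs(q[:,0])<16)&(abs(q[:,1])<70)&(q[:,2]<45)&(q[:,2]>-150)]
        print(f,len(q),'x',np.percentile(q[:,0],[2,50,98]).round(),'y',np.percentile(q[:,1],[2,50,98]).round(),'z',np.percentile(q[:,2],[0,50,90,95,98,99.5,100]).round())
        top=q[q[:,2]>np.percentile(q[:,2],97)]; print(top[:5].round(), top.mean(0).round(1))
c=pickle.load(open('w1.pkl','rb')); c['E']=c['hand_eye']; P=cloud(c)*1000
for v in range(240,310,8): print(v,[tuple(P[v,u].round().astype(int)) if np.isfinite(P[v,u,0]) else 0 for u in (176,188,200,208,214,220)])
E
```

```text
w1.pkl 2089 x [-8.  8. 12.] y [-53. -42. -41.] z [-97. -70. -56. -54. -52. -51. -50.]
[[ 10. -42. -53.]
 [ 10. -42. -52.]
 [  9. -42. -51.]
 [  9. -42. -52.]
 [  8. -42. -52.]] [  1.1 -41.9 -51.5]
w1.pkl 2500 x [-8.  8. 13.] y [43. 44. 56.] z [-98. -72. -57. -54. -52. -51. -50.]
[[ 10.  44. -51.]
 [  9.  44. -51.]
 [ 10.  44. -52.]
 [  9.  43. -52.]
 [ 10.  43. -53.]] [  1.3  43.4 -51.6]
f_wrist.pkl 3877 x [-1. 11. 14.] y [-12.   1.  15.] z [-102.  -74.  -45.  -35.  -34.   -3.   13.]
[[-10. -14.  13.]
 [ -8. -13.   7.]
 [ -6. -12.   2.]
 [ -4. -11.  -2.]
 [ -2. -10.  -8.]] [ -1.3  -0.  -18.9]
240 [(np.int64(-92), np.int64(-186), np.int64(205)), (np.int64(-103), np.int64(-182), np.int64(233)), (np.int64(-120), np.int64(-182), np.int64(275)), (np.int64(-135), np.int64(-183), np.int64(310)), (np.int64(-112), np.int64(-153), np.int64(255)), (np.int64(-112), np.int64(-144), np.int64(254))]
248 [(np.int64(-105), np.int64(-190), np.int64(210)), (np.int64(-119), np.int64(-187), np.int64(241)), (np.int64(-139), np.int64(-188), np.int64(286)), (np.int64(12), np.int64(-46), np.int64(-57)), (np.
[... 1352 characters left out ...]
 (np.int64(1), np.int64(-42), np.int64(-71)), (np.int64(-3), np.int64(-42), np.int64(-64)), (np.int64(-7), np.int64(-42), np.int64(-58))]
296 [(np.int64(13), np.int64(-42), np.int64(-96)), (np.int64(8), np.int64(-42), np.int64(-88)), (np.int64(2), np.int64(-42), np.int64(-78)), (np.int64(-2), np.int64(-42), np.int64(-72)), (np.int64(-7), np.int64(-42), np.int64(-64)), (np.int64(-10), np.int64(-42), np.int64(-59))]
304 [(np.int64(12), np.int64(-41), np.int64(-99)), (np.int64(5), np.int64(-42), np.int64(-88)), (np.int64(-1), np.int64(-42), np.int64(-79)), (np.int64(-5), np.int64(-42), np.int64(-72)), (np.int64(-9), np.int64(-42), np.int64(-66)), (np.int64(-220), np.int64(-153), np.int64(254))]
```

By the wrist depth, the open fingertips lie 51 mm behind the reported TCP, and the shut tips 38 mm behind it. The fingers are therefore really about 38 mm shorter than stated: they came down on the block's top and tipped the carrier. I'll ease the block back upright by drawing the fingers back while unloading.

>>> send_rows --pt "0 0 0 0 -2.5 -0.5 1" --pt "0 0 0 0 -2.5 -0.5 1" --pt "0 0 0 0 -2.5 -0.5 1" --pt "0 0 0 0 -2.5 -0.5 1" --pt "0 0 0 0 -2.5 -0.5 1" --pt "0 0 0 0 -2.5 -0.5 1" --pt "0 0 0 0 -2.5 -0.5 1" --pt "0 0 0 0 -2.5 -0.5 1" --pt "0 0 0 0 -2.5 -0.5 1" --pt "0 0 0 0 0 0 1"

```text
time_s: 5.45
eef_pos: [0.4092, 0.2449, 0.0826]
eef_rot: [-0.0, 0.566, 0.824, -0.0]
wrist_force: [-0.9, 0.4, 0.3]
opening: 0.001
grasp_force: 0.0
```

```bash
cat > car.py <<'E'
from h import *
a=np.radians(20.7); ex=np.array([np.cos(a),np.sin(a)]); ey=np.array([-ex[1],ex[0]])
for n in('wrist','side'):
    c=snap(n); P=cloud(c); hsv=cv2.cvtColor(c['color'],cv2.COLOR_RGB2HSV)
    m=((hsv[...,0]>100)&(hsv[...,0]<125)&(hsv[...,1]>120)&(hsv[...,2]>50))
    k=P[m&(np.hypot(P[...,0]-.431,P[...,1]-.253)<.055)]
    l=np.c_[(k[:,:2]-[.4306,.253])@np.c_[ex,ey],k[:,2]]*1000
    for lo in range(5,140,20):
        s=l[(l[:,2]>=lo)&(l[:,2]<lo+10)]
        if len(s)>4: print(n,lo,len(s),'x',np.percentile(s[:,0],[3,50,97]).round(),'y',np.percentile(s[:,1],[3,50,97]).round(),'z',s[:,2].max().round())
E
python3 car.py
```

```text
wrist 65 6 x [-20. -20. -20.] y [-6. -4.  1.] z 74.0
wrist 85 137 x [-20.   3.  18.] y [12. 15. 15.] z 95.0
wrist 105 543 x [-19.  -1.  19.] y [10. 15. 15.] z 115.0
side 5 18 x [-22. -20. -19.] y [-18.  -1.  12.] z 15.0
side 25 21 x [-22. -20. -19.] y [-13.  -3.   8.] z 35.0
side 45 19 x [-22. -20. -18.] y [-13.  -2.   7.] z 55.0
side 65 20 x [-21. -19. -15.] y [-15.  -3.   8.] z 75.0
side 85 26 x [-22. -20. -15.] y [-16.  -6.   7.] z 95.0
side 105 37 x [-21. -18.  15.] y [-16. -14.   3.] z 115.0
```

The carrier is upright again (x from -20 to 20) and nothing is touching it. Now I'll go up, over, open, and descend to the corrected height.

>>> send_rows --pt "0 0 0 0 0 -20 1" --pt "0 0 0 0 0 -20 1" --pt "0 0 0 0 11.5 0 -0.4" --pt "0 0 0 0 11.5 0 -0.4" --pt "0 0 0 0 0 0 -0.4" --pt "0 0 0 0 0 0 -0.4" --pt "0 0 0 0 0 0 -0.4" --pt "0 0 0 0 0 0 -0.4" --pt "0 0 0 0 0 0 -0.4" --pt "0 0 0 0 0 0 -0.4"

```text
time_s: 6.55
eef_pos: [0.4309, 0.2532, 0.1226]
eef_rot: [-0.0, 0.566, 0.824, -0.0]
wrist_force: [-1.3, -0.2, 0.3]
opening: 0.703
grasp_force: 0.0
```

>>> send_rows --pt "0 0 0 0 0 15 -0.4" --pt "0 0 0 0 0 15 -0.4" --pt "0 0 0 0 0 15 -0.4" --pt "0 0 0 0 0 15 -0.4" --pt "0 0 0 0 0 12 -0.4" --pt "0 0 0 0 0 10 -0.4" --pt "0 0 0 0 0 0 -0.4" --pt "0 0 0 0 0 0 -0.4" --pt "0 0 0 0 0 0 -0.4" --pt "0 0 0 0 0 0 -0.4"

```text
time_s: 7.55
eef_pos: [0.4317, 0.2535, 0.0414]
eef_rot: [0.0, 0.566, 0.824, 0.001]
wrist_force: [-0.4, 0.2, -0.1]
opening: 0.702
grasp_force: 0.0
```

```bash
python3 car.py; python3 - <<'E'
from h import *
c=snap('wrist'); save(c,'w3.png'); c['E']=c['hand_eye']; P=cloud(c)*1000; hsv=cv2.cvtColor(c['color'],cv2.COLOR_RGB2HSV)
m=(hsv[...,1]<90)&(abs(P[...,0])<13)&(abs(P[...,1])<50)&(abs(P[...,1])>22)&(P[...,2]>-90)&(P[...,2]<0)
for s in(-1,1):
    q=P[m&(P[...,1]*s>0)]; print(len(q),np.percentile(q,[2,50,99],axis=0).round(1).tolist())
E
```

```text
wrist 105 1149 x [-19.   0.  20.] y [ 0. 15. 15.] z 115.0
side 5 22 x [-22. -20. -19.] y [-18.  -6.  11.] z 14.0
side 25 23 x [-22. -20. -19.] y [-13.  -2.   9.] z 35.0
side 45 18 x [-21. -20. -18.] y [-14.  -3.   7.] z 54.0
side 65 24 x [-22. -20. -15.] y [-15.  -9.   4.] z 75.0
side 85 15 x [-22. -20. -17.] y [-18. -11.  -1.] z 93.0
side 105 38 x [-21. -15.  31.] y [-17. -14.   3.] z 115.0
2562 [[-9.1, -48.1, -89.5], [7.8, -30.5, -69.8], [12.8, -28.7, -44.0]]
2498 [[-9.2, 30.3, -89.4], [7.8, 31.9, -69.5], [12.8, 49.1, -44.1]]
```

>>> send_rows --pt "0 0 0 0 0 0 1" --pt "0 0 0 0 0 0 1" --pt "0 0 0 0 0 0 1" --pt "0 0 0 0 0 0 1" --pt "0 0 0 0 0 0 1" --pt "0 0 0 0 0 0 1" --pt "0 0 0 0 0 -1 1" --pt "0 0 0 0 0 -2 1" --pt "0 0 0 0 0 -3 1" --pt "0 0 0 0 0 -4 1"

```text
time_s: 8.7
eef_pos: [0.4309, 0.2532, 0.0507]
eef_rot: [-0.0, 0.566, 0.824, -0.0]
wrist_force: [-0.4, -0.5, -0.9]
opening: 0.461
grasp_force: 60.1
```

>>> send_rows --pt "0 0 0 0 0 -8 1" --pt "0 0 0 0 0 -12 1" --pt "0 0 0 0 0 -14 1" --pt "0 0 0 0 0 -14 1" --pt "0 0 0 0 0 -14 1" --pt "0 0 0 0 0 -14 1" --pt "0 0 0 0 0 -14 1" --pt "0 0 0 0 0 -14 1" --pt "0 0 0 0 0 -10 1" --pt "0 0 0 0 0 -6 1"

```text
time_s: 9.7
eef_pos: [0.4315, 0.2534, 0.1719]
eef_rot: [0.0, 0.567, 0.824, 0.0]
wrist_force: [0.5, 0.1, -1.7]
opening: 0.461
grasp_force: 60.1
```

```bash
python3 - <<'E'
from h import *
import pickle
t=pickle.load(open('top0.pkl','rb')); P=cloud(t)
q=P[100:200,290:490].reshape(-1,3); q=q[np.isfinite(q[:,0])]
# splash back top: z 158-172
k=q[(q[:,2]>.158)&(q[:,2]<.172)&(abs(q[:,0]-.64)<.04)]; vx,vy,x0,y0=cv2.fitLine((k[:,:2]*1000).astype(np.float32),cv2.DIST_HUBER,0,.01,.01).ravel()
print('back',np.degrees(np.arctan2(vy,vx)),x0,y0,np.percentile(k[:,:2],[1,99],axis=0).round(3).tolist())
# rail / guard: bright pixels by row profile
hsv=cv2.cvtColor(t['color'],cv2.COLOR_RGB2HSV)
red=((hsv[...,0]<8)|(hsv[...,0]>172))&(hsv[...,1]>140)&(hsv[...,2]>80); red[:,:300]=0; red[:,470:]=0; red[:120]=0; red[190:]=0
r=P[red]; r=r[np.isfinite(r[:,0])]
for lo,hi in((.02,.055),(.055,.068),(.155,.175)):
    k=r[(r[:,2]>lo)&(r[:,2]<hi)]; print('red',lo,len(k),k.mean(0).round(4) if len(k) else '',np.percentile(k,[5,95],axis=0).round(3).tolist() if len(k) else '')
s=pickle.load(open('side0.pkl','rb')); S=cloud(s); hsv=cv2.cvtColor(s['color'],cv2.COLOR_RGB2HSV)
red=((hsv[...,0]<8)|(hsv[...,0]>172))&(hsv[...,1]>140)&(hsv[...,2]>60); red[:,:340]=0
r=S[red]; r=r[np.isfinite(r[:,0])]; 
for lo,hi in((.012,.056),(.056,.068),(.068,.15),(.15,.175)):
    k=r[(r[:,2]>lo)&(r[:,2]<hi)]; print('sred',lo,len(k),k.mean(0).round(4) if len(k) else '',np.percentile(k,[5,95],axis=0).round(3).tolist() if len(k) else '')
gr=(hsv[...,0]>45)&(hsv[...,0]<85)&(hsv[...,1]>90)&(hsv[...,2]>40); gr[:,:345]=0;gr[:,390:]=0;gr[:140]=0;gr[170:]=0
k=S[gr];k=k[np.isfinite(k[:,0])];print('green',len(k),k.mean(0).round(4),np.percentile(k,[5,95],axis=0).round(3).tolist())
for nm,Q in(('top',P),('side',S)):
    q=Q.reshape(-1,3);q=q[np.isfinite(q[:,0])&(abs(q[:,0]-.6)<.08)&(abs(q[:,1]+.14)<.25)]
    k=q[(q[:,2]>.095)&(q[:,2]<.11)];print(nm,'rail-ish',np.histogram(k[:,0],np.arange(.54,.68,.01))[0], np.percentile(k[:,1],[1,99]))
E
```

```text
back 87.171844 638.441 -141.77641 [[0.629, -0.318], [0.649, 0.036]]
red 0.02 6 [ 0.6243 -0.1741  0.036 ] [[0.606, -0.181, 0.032], [0.633, -0.167, 0.04]]
red 0.055 28 [ 0.6068 -0.1752  0.0596] [[0.599, -0.182, 0.056], [0.625, -0.169, 0.063]]
red 0.155 30 [ 0.6375 -0.1768  0.1675] [[0.634, -0.184, 0.162], [0.641, -0.171, 0.171]]
sred 0.012 231 [ 0.6091 -0.1835  0.0354] [[0.592, -0.187, 0.016], [0.635, -0.174, 0.054]]
sred 0.056 105 [ 0.6123 -0.1806  0.0601] [[0.593, -0.187, 0.057], [0.635, -0.173, 0.063]]
sred 0.068 123 [ 0.6352 -0.1796  0.1202] [[0.634, -0.186, 0.092], [0.637, -0.173, 0.147]]
sred 0.15 67 [ 0.6367 -0.1801  0.1633] [[0.634, -0.187, 0.152], [0.643, -0.174, 0.17]]
green 104 [ 0.6888 -0.0017  0.1234] [[0.641, -0.08, 0.003], [0.893, 0.165, 0.153]]
top rail-ish [  0   0   3   7   4  36 277 290  63 106  66   0   0   0] [-0.32188032  0.03986513]
side rail-ish [  0   0  15  15  18  81 167 156  82 416 225   0   0   0] [-0.32674945  0.03640323]
```

Stand measured: yaw -2.8°, stop at y≈-0.178, loading point near (0.617,-0.036). The grip is holding at 39 mm. I'll carry the carrier to the open worktop at (0.49,0.03) and turn it parallel to the stand.

>>> send_rows --pt "0 0 0 -15 -2.5 0 1" --pt "0 0 0 -25 -2.5 0 1" --pt "0 0 0 -27 -2.5 0 1" --pt "0 0 0 -27 -2.5 0 1" --pt "0 0 0 -27 -2.5 0 1" --pt "0 0 0 -27 -2.5 0 1" --pt "0 0 0 -27 -2.5 0 1" --pt "0 0 0 -27 -2.5 0 1" --pt "0 0 0 -18 -2.5 0 1" --pt "0 0 0 -10 -2.5 0 1"

```text
time_s: 10.7
eef_pos: [0.4902, 0.0282, 0.1705]
eef_rot: [-0.0, 0.567, 0.824, -0.0]
wrist_force: [0.3, 0.5, -1.7]
opening: 0.463
grasp_force: 60.1
```

>>> send_rows --pt "0 0 4 0 0 0 1" --pt "0 0 6 0 0 0 1" --pt "0 0 6 0 0 0 1" --pt "0 0 5 0 0 0 1" --pt "0 0 2.9 0 0 0 1" --pt "0 0 0 0 0 10 1" --pt "0 0 0 0 0 18 1" --pt "0 0 0 0 0 20 1" --pt "0 0 0 0 0 20 1" --pt "0 0 0 0 0 15 1"

```text
time_s: 11.7
eef_pos: [0.4888, 0.0301, 0.0855]
eef_rot: [-0.001, 0.724, 0.69, -0.001]
wrist_force: [0.2, 0.5, -1.2]
opening: 0.462
grasp_force: 60.2
```

>>> send_rows --pt "0 0 0 0 0 12 1" --pt "0 0 0 0 0 10 1" --pt "0 0 0 0 0 8 1" --pt "0 0 0 0 0 6 1" --pt "0 0 0 0 0 5 1" --pt "0 0 0 0 0 4 1" --pt "0 0 0 0 0 2 1" --pt "0 0 0 0 0 1 1" --pt "0 0 0 0 0 0 1" --pt "0 0 0 0 0 0 1"

```text
time_s: 12.7
eef_pos: [0.4903, 0.0295, 0.0399]
eef_rot: [0.0, 0.725, 0.689, 0.0]
wrist_force: [0.1, -1.4, -1.7]
opening: 0.463
grasp_force: 60.2
```

>>> send_rows --pt "0 0 0 0 0 1 1" --pt "0 0 0 0 0 0 1" --pt "0 0 0 0 0 1 1" --pt "0 0 0 0 0 0 1" --pt "0 0 0 0 0 1 1" --pt "0 0 0 0 0 0 1" --pt "0 0 0 0 0 0 1" --pt "0 0 0 0 0 0 1" --pt "0 0 0 0 0 0 1" --pt "0 0 0 0 0 0 1"

```text
time_s: 13.7
eef_pos: [0.4901, 0.0296, 0.0367]
eef_rot: [0.0, 0.725, 0.689, 0.0]
wrist_force: [1.0, 0.2, -2.8]
opening: 0.462
grasp_force: 60.2
```

```bash
python3 - <<'E'
from h import *
c=snap('side'); P=cloud(c); hsv=cv2.cvtColor(c['color'],cv2.COLOR_RGB2HSV)
m=((hsv[...,0]>100)&(hsv[...,0]<125)&(hsv[...,1]>120)&(hsv[...,2]>50))
k=P[m&(np.hypot(P[...,0]-.49,P[...,1]-.03)<.04)]; print(len(k),k[:,2].min(),np.percentile(k[:,2],[1,3,99]))
E
```

```text
557 -0.001609504258964889 [-0.00053222  0.00029719  0.11731826]
```

>>> send_rows --pt "0 0 0 0 0 1 1" --pt "0 0 0 0 0 0 1" --pt "0 0 0 0 0 0 1" --pt "0 0 0 0 0 0 1" --pt "0 0 0 0 0 0 1" --pt "0 0 0 0 0 0 1" --pt "0 0 0 0 0 0 1" --pt "0 0 0 0 0 0 1" --pt "0 0 0 0 0 0 1" --pt "0 0 0 0 0 0 1"

```text
time_s: 14.75
eef_pos: [0.4903, 0.0295, 0.036]
eef_rot: [0.0, 0.725, 0.689, 0.0]
wrist_force: [-2.3, 0.1, 6.3]
opening: 0.462
grasp_force: 60.7
```

Contact is confirmed at 6 N. I'll release, lift, and turn the fingers a quarter turn.

>>> send_rows --pt "0 0 0 0 0 0 -0.4" --pt "0 0 0 0 0 0 -0.4" --pt "0 0 0 0 0 0 -0.4" --pt "0 0 0 0 0 0 -0.4" --pt "0 0 0 0 0 0 -0.4" --pt "0 0 0 0 0 -8 -0.4" --pt "0 0 0 0 0 -20 -0.4" --pt "0 0 0 0 0 -30 -0.4" --pt "0 0 0 0 0 -30 -0.4" --pt "0 0 0 0 0 -12 -0.4"

```text
time_s: 15.75
eef_pos: [0.4921, 0.0293, 0.1392]
eef_rot: [0.002, 0.725, 0.689, 0.002]
wrist_force: [0.1, -1.2, 0.8]
opening: 0.701
grasp_force: 0.0
```

>>> send_rows --pt "0 0 -8 0 0 0 -0.4" --pt "0 0 -8 0 0 0 -0.4" --pt "0 0 -8 0 0 0 -0.4" --pt "0 0 -8 0 0 0 -0.4" --pt "0 0 -8 0 0 0 -0.4" --pt "0 0 -8 0 0 0 -0.4" --pt "0 0 -8 0 0 0 -0.4" --pt "0 0 -8 0 0 0 -0.4" --pt "0 0 -8 0 0 0 -0.4" --pt "0 0 -8 0 0 0 -0.4"

```text
time_s: 16.75
eef_pos: [0.4897, 0.0296, 0.1352]
eef_rot: [-0.0, 0.11, 0.994, 0.0]
wrist_force: [-0.1, -1.2, -0.1]
opening: 0.699
grasp_force: 0.0
```

>>> send_rows --pt "0 0 -8 0 0 0 -0.4" --pt "0 0 -2 0 0 0 -0.4" --pt "0 0 0 0 0 0 -0.4" --pt "0 0 0 0 0 0 -0.4" --pt "0 0 0 0 0 0 -0.4" --pt "0 0 0 0 0 0 -0.4" --pt "0 0 0 0 0 0 -0.4" --pt "0 0 0 0 0 0 -0.4" --pt "0 0 0 0 0 0 -0.4" --pt "0 0 0 0 0 0 -0.4"

```text
time_s: 17.75
eef_pos: [0.4901, 0.0295, 0.1357]
eef_rot: [0.0, 0.025, 1.0, -0.0]
wrist_force: [0.9, 0.3, -0.4]
opening: 0.701
grasp_force: 0.0
```

```bash
python3 - <<'E'
from h import *
import pickle
o=ctrl.get_obs(); print(o['q'].round(2),o['eef_pos'].round(4),o['eef_rot'].round(3))
c=snap('wrist'); save(c,'w4.png'); pickle.dump(c,open('w4.pkl','wb')); P=cloud(c); hsv=cv2.cvtColor(c['color'],cv2.COLOR_RGB2HSV)
m=((hsv[...,0]>100)&(hsv[...,0]<125)&(hsv[...,1]>120)&(hsv[...,2]>50))
w=(hsv[...,1]<60)&(hsv[...,2]>170)
near=np.hypot(P[...,0]-.49,P[...,1]-.03)<.045
k=P[(m|w)&near&(P[...,2]>.106)&(P[...,2]<.119)]; print(len(k),k.mean(0).round(4),cv2.minAreaRect((k[:,:2]*1000).astype(np.float32)),np.median(k[:,2]))
pk=(hsv[...,0]>12)&(hsv[...,0]<35)&(hsv[...,1]>30)&(hsv[...,1]<160)&(hsv[...,2]>120)
k=P[pk&near&(P[...,2]>.005)&(P[...,2]<.06)]; print('puck',len(k),k.mean(0).round(3) if len(k) else '')
q=P.reshape(-1,3);q=q[np.isfinite(q[:,0])&(abs(q[:,0]-.61)<.08)&(abs(q[:,1]+.08)<.14)]
for lo,hi in((.135,.146),(.1,.11),(.15,.175)):
    k=q[(q[:,2]>lo)&(q[:,2]<hi)];print(lo,len(k),k.mean(0).round(3) if len(k) else '',np.histogram(k[:,0],np.arange(.54,.68,.01))[0])
E
```

```text
[-0.18  0.06  1.87 -0.    1.22 -1.7 ] [0.4901 0.0295 0.1357] [ 0.     0.025  1.    -0.   ]
2314 [0.4885 0.0296 0.1121] ((489.6036682128906, 29.452238082885742), (29.533174514770508, 39.686485290527344), 87.18930053710938) 0.11224179052782955
puck 0 
0.135 308 [ 0.577 -0.184  0.142] [  0   0   0 291  17   0   0   0   0   0   0   0   0   0]
0.1 785 [ 0.624 -0.107  0.105] [  0   0   0   0   0   0 114 334   0 214 123   0   0   0]
0.15 0  [0 0 0 0 0 0 0 0 0 0 0 0 0 0]
```

View pics/w4.png

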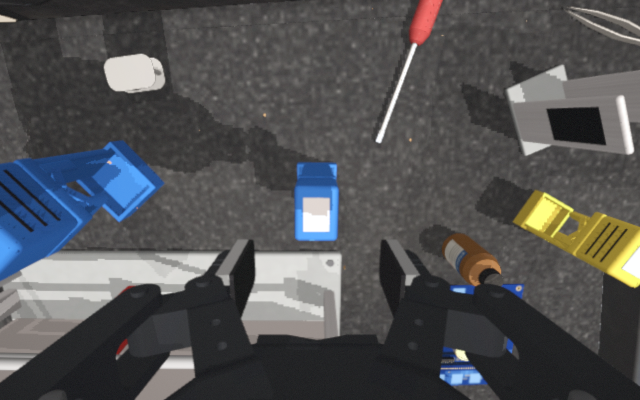

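The carrier stands upright at (0.490,0.029). The white label at (317,212) lies centred between the now-turned fingers; the stand is at the lower left and the larger blue decoy is at (60,210). I'll grasp it.

>>> send_rows --pt "0 0 0 0 0 10 -0.4" --pt "0 0 0 0 0 20 -0.4" --pt "0 0 0 0 0 20 -0.4" --pt "0 0 0 0 0 20 -0.4" --pt "0 0 0 0 0 18 -0.4" --pt "0 0 0 0 0 11 -0.4" --pt "0 0 0 0 0 0 -0.4" --pt "0 0 0 0 0 0 1" --pt "0 0 0 0 0 0 1" --pt "0 0 0 0 0 0 1"

```text
time_s: 18.8
eef_pos: [0.4911, 0.0294, 0.0377]
eef_rot: [0.001, 0.025, 1.0, -0.0]
wrist_force: [0.3, -0.5, 1.3]
opening: 0.344
grasp_force: 59.3
```

>>> send_rows --pt "0 0 0 0 0 0 1" --pt "0 0 0 0 0 0 1" --pt "0 0 0 0 0 0 1" --pt "0 0 0 0 0 0 1" --pt "0 0 0 0 0 -3 1" --pt "0 0 0 0 0 -7 1" --pt "0 0 0 0 0 -10 1" --pt "0 0 0 0 0 -10 1" --pt "0 0 0 0 0 -10 1" --pt "0 0 0 0 0 -5 1"

```text
time_s: 19.8
eef_pos: [0.491, 0.0294, 0.0833]
eef_rot: [0.001, 0.025, 1.0, -0.0]
wrist_force: [-1.1, 0.3, -1.2]
opening: 0.344
grasp_force: 59.1
```

```bash
python3 - <<'E'
from h import *
import pickle
o=ctrl.get_obs(); print(o['eef_pos'].round(4),o['eef_rot'].round(3),o['wrist_force'].round(1))
c=snap('side'); pickle.dump(c,open('s5.pkl','wb')); P=cloud(c); hsv=cv2.cvtColor(c['color'],cv2.COLOR_RGB2HSV)
m=((hsv[...,0]>100)&(hsv[...,0]<125)&(hsv[...,1]>120)&(hsv[...,2]>50))
k=P[m&(np.hypot(P[...,0]-.49,P[...,1]-.03)<.04)]; print(len(k),np.percentile(k,[1,3,50,97,99],axis=0).round(4).tolist())
v,u=np.where(m&(np.hypot(P[...,0]-.49,P[...,1]-.03)<.04)); print(u.min(),u.max(),v.min(),v.max())
cv2.imwrite('pics/s5.png',cv2.resize(c['color'][80:260,240:480],(800,600),interpolation=cv2.INTER_CUBIC)[:,:,::-1])
# rail axis & back from wrist w4 (already held): fit lines
w=pickle.load(open('w4.pkl','rb')); Q=cloud(w); q=Q.reshape(-1,3); q=q[np.isfinite(q[:,0])&(q[:,1]<.03)]
for nm,k in (('rail',q[(q[:,2]>.103)&(q[:,2]<.11)&(q[:,0]>.6)&(q[:,0]<.625)]),('guard',q[(q[:,2]>.14)&(q[:,2]<.148)&(q[:,0]>.56)&(q[:,0]<.6)]),):
    l=cv2.fitLine((k[:,:2]*1000).astype(np.float32),cv2.DIST_HUBER,0,.01,.01).ravel(); print(nm,len(k),np.degrees(np.arctan(l[0]/l[1])).round(2),l.round(2),np.percentile(k,[1,99],axis=0).round(3).tolist())
    print(' x at y=-.036:', l[2]+(-36-l[3])*l[0]/l[1])
E
```

```text
[0.491  0.0294 0.0833] [ 0.001  0.025  1.    -0.   ] [-1.1  0.3 -1.2]
489 [[0.4687, 0.0026, 0.0008], [0.4689, 0.0074, 0.0468], [0.4716, 0.0178, 0.107], [0.5074, 0.044, 0.1579], [0.5091, 0.0511, 0.1593]]
288 310 156 206
rail 409 3.95 [ 7.0000e-02  1.0000e+00  6.1050e+02 -1.2026e+02] [[0.602, -0.239, 0.103], [0.618, -0.077, 0.108]]
 x at y=-.036: 616.31433
guard 256 0.36 [ 1.0000e-02  1.0000e+00  5.7653e+02 -1.8348e+02] [[0.574, -0.193, 0.14], [0.581, -0.174, 0.145]]
 x at y=-.036: 577.4541
```

View pics/s5.png

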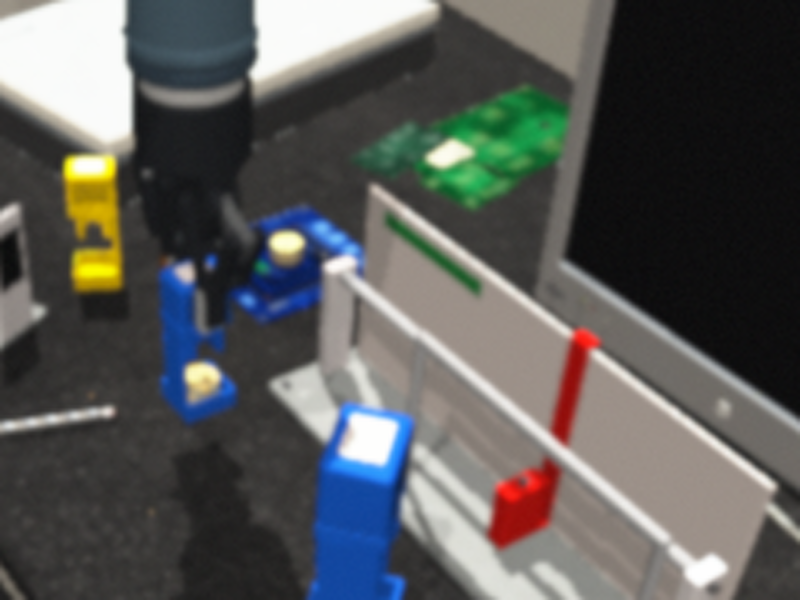

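The crop shows the carrier held, with the cream puck in its pan at (203,378). The stand's bare loading end with the green strip is at (433,253) and the red stop at (520,505). I'll move to the front of the loading stretch at hooking height, then take one check of green strip, stop and carrier.

>>> send_rows --pt "0 0 0 0 0 -10 1" --pt "0 0 0 0 0 -11 1" --pt "0 0 0 -4 -5 0 1" --pt "0 0 0 -9 -11 0 1" --pt "0 0 0 -12 -14 0 1" --pt "0 0 0 -12 -14 0 1" --pt "0 0 0 -9 -11 0 1" --pt "0 0 0 -6 -8 0 1" --pt "0 0 0 0 0 0 1" --pt "0 0 0 0 0 0 1"

```text
time_s: 20.85
eef_pos: [0.5385, -0.036, 0.1023]
eef_rot: [-0.001, 0.026, 1.0, 0.0]
wrist_force: [0.3, 0.2, -2.2]
opening: 0.345
grasp_force: 59.2
```

```bash
cat > st.py <<'E'
from h import *
import pickle,sys
o=ctrl.get_obs(); print(o['eef_pos'].round(4),o['eef_rot'].round(4),o['wrist_force'].round(1))
yaw=np.radians(-2.83); ex=np.array([np.cos(yaw),np.sin(yaw)]); ey=np.array([-ex[1],ex[0]]); O=np.array([.6166,-.036])-.105*ey
c=snap('side'); pickle.dump(c,open(sys.argv[1]+'.pkl','wb')); P=cloud(c); hsv=cv2.cvtColor(c['color'],cv2.COLOR_RGB2HSV)
L=np.dstack([(P[...,:2]-O)@np.c_[ex,ey],P[...,2]])*1000
H,S,V=[hsv[...,i] for i in range(3)]
box=(L[...,0]>-140)&(L[...,0]<40)&(abs(L[...,1])<200)
def pr(n,m):
    k=L[m&box]; print(n,len(k),np.percentile(k,[3,50,97],axis=0).round(1).tolist() if len(k) else '')
pr('green',(H>45)&(H<85)&(S>90)&(V>40)&(L[...,2]>110))
red=((H<8)|(H>172))&(S>140)&(V>60)
pr('red stop',red&(L[...,2]>15)&(L[...,2]<63)&(L[...,0]<22)); pr('strip',red&(L[...,2]>100))
blue=(H>100)&(H<125)&(S>120)&(V>50)
t=(np.array(o['eef_pos'][:2])-O)@np.c_[ex,ey]*1000; print('tcp local',t.round(1))
near=(np.hypot(L[...,0]-t[0],L[...,1]-t[1])<45)
pr('blue all',blue&near)
z0=o['eef_pos'][2]*1000-37
for lo in (0,14,25,50,62,80,95): pr('blue foot+%d'%lo,blue&near&(L[...,2]>z0+lo)&(L[...,2]<z0+lo+10))
pr('puck',(H>12)&(H<35)&(S>30)&(S<170)&(V>110)&near)
E
python3 st.py s6
```

```text
[ 0.5385 -0.036   0.1023] [-5.000e-04  2.570e-02  9.997e-01  3.000e-04] [ 0.3  0.2 -2.2]
green 87 [[-66.5, 39.3, 146.5], [26.8, 94.7, 150.2], [28.6, 149.4, 252.6]]
red stop 285 [[-17.4, -46.5, 16.1], [-4.7, -44.7, 45.1], [17.5, -32.3, 61.5]]
strip 169 [[24.3, -44.8, 102.8], [25.7, -37.9, 141.8], [33.1, -30.5, 169.6]]
tcp local [-78.  101.1]
blue all 552 [[-99.7, 80.0, 64.2], [-97.9, 91.0, 123.1], [-61.8, 113.6, 178.1]]
blue foot+0 72 [[-99.9, 80.1, 66.4], [-92.0, 82.1, 71.2], [-60.8, 117.6, 74.8]]
blue foot+14 31 [[-99.9, 81.0, 79.4], [-98.6, 94.3, 82.3], [-61.3, 111.4, 88.7]]
blue foot+25 26 [[-99.7, 87.6, 90.7], [-98.8, 98.0, 95.4], [-98.0, 111.5, 99.9]]
blue foot+50 53 [[-99.3, 85.1, 116.4], [-96.5, 91.5, 120.3], [-68.6, 111.9, 124.7]]
blue foot+62 47 [[-99.4, 84.3, 127.6], [-96.6, 87.6, 131.7], [-69.9, 108.5, 136.3]]
blue foot+80 35 [[-99.5, 84.9, 145.9], [-98.4, 91.7, 150.5], [-91.6, 109.8, 154.9]]
blue foot+95 39 [[-99.9, 84.7, 161.1], [-98.1, 91.5, 165.0], [-89.1, 110.3, 169.6]]
puck 72 [[-90.0, 85.8, 79.7], [-76.9, 95.4, 84.1], [-67.0, 111.3, 86.7]]
```

The stop spans x -17.4 to 17.5 and the strip lies at x 25.7, so the stand frame fits. The carrier is 79 mm in front of the rail, the puck top is at 87 mm and the rail underside at 97 mm. I'll hook in along +x.

>>> send_rows --pt "0 0 0 -4 0 -1 1" --pt "0 0 0 -8 0 0 1" --pt "0 0 0 -10 0 0 1" --pt "0 0 0 -10 0 0 1" --pt "0 0 0 -10 0 0 1" --pt "0 0 0 -10 0 0 1" --pt "0 0 0 -10 0 0 1" --pt "0 0 0 -8 0 0 1" --pt "0 0 0 -6 0 0 1" --pt "0 0 0 -3 0 0 1"

```text
time_s: 21.9
eef_pos: [0.6183, -0.0401, 0.1036]
eef_rot: [-0.0, 0.025, 1.0, -0.0]
wrist_force: [0.3, -0.0, -1.7]
opening: 0.343
grasp_force: 59.2
```

```bash
python3 st.py s7 | grep -v red
```

```text
[ 0.6183 -0.0401  0.1036] [-0.      0.0254  0.9997 -0.    ] [ 0.3 -0.  -1.7]
green 80 [[5.8, 38.6, 146.7], [17.0, 64.2, 242.4], [28.3, 89.0, 281.3]]
strip 172 [[24.1, -44.8, 101.9], [25.7, -37.8, 140.1], [32.5, -30.5, 169.8]]
tcp local [  1.9 101. ]
blue all 451 [[-20.2, 80.7, 70.3], [-18.3, 92.9, 130.9], [9.8, 111.7, 178.2]]
blue foot+0 49 [[-20.2, 79.8, 68.0], [-17.9, 84.4, 72.5], [14.8, 114.1, 76.4]]
blue foot+14 24 [[-19.6, 87.6, 81.0], [-18.4, 97.2, 85.4], [-18.0, 111.1, 90.1]]
blue foot+25 20 [[-19.6, 88.0, 92.3], [-18.7, 99.6, 96.7], [1.6, 115.0, 100.7]]
blue foot+50 48 [[-20.1, 84.8, 116.8], [-16.6, 90.1, 121.5], [10.8, 109.9, 125.9]]
blue foot+62 44 [[-20.0, 84.7, 128.8], [-17.2, 87.5, 132.8], [8.0, 108.5, 138.1]]
blue foot+80 38 [[-19.4, 84.4, 147.2], [-18.1, 92.1, 151.1], [-10.0, 111.5, 156.1]]
blue foot+95 44 [[-19.9, 84.3, 162.0], [-18.5, 93.2, 167.0], [-11.3, 109.1, 171.4]]
puck 129 [[-7.1, 66.2, 23.8], [26.8, 85.9, 87.0], [28.8, 103.3, 133.0]]
```

>>> send_rows --pt "0 0 0 0 0 4 1" --pt "0 0 0 0 0 5 1" --pt "0 0 0 0 0 5 1" --pt "0 0 0 0 0 4 1" --pt "0 0 0 0 0 3 1" --pt "0 0 0 0 0 2 1" --pt "0 0 0 0 0 1 1" --pt "0 0 0 0 0 0 1" --pt "0 0 0 0 0 0 1" --pt "0 0 0 0 0 0 1"

```text
time_s: 22.95
eef_pos: [0.6179, -0.04, 0.0799]
eef_rot: [0.0, 0.025, 1.0, -0.0]
wrist_force: [0.2, 0.1, -0.4]
opening: 0.344
grasp_force: 59.2
```

>>> send_rows --pt "0 0 0 0 0 1 1" --pt "0 0 0 0 0 0 1" --pt "0 0 0 0 0 0 1" --pt "0 0 0 0 0 0 1" --pt "0 0 0 0 0 0 1" --pt "0 0 0 0 0 0 1" --pt "0 0 0 0 0 0 1" --pt "0 0 0 0 0 0 1" --pt "0 0 0 0 0 0 1" --pt "0 0 0 0 0 0 1"

```text
time_s: 23.95
eef_pos: [0.6178, -0.04, 0.0787]
eef_rot: [-0.0, 0.025, 1.0, -0.0]
wrist_force: [-0.4, 0.1, -1.4]
opening: 0.343
grasp_force: 59.2
```

>>> send_rows --pt "0 0 0 0 0 0.7 1" --pt "0 0 0 0 0 0 1" --pt "0 0 0 0 0 0.7 1" --pt "0 0 0 0 0 0 1" --pt "0 0 0 0 0 0 1" --pt "0 0 0 0 0 0 1" --pt "0 0 0 0 0 0 1" --pt "0 0 0 0 0 0 1" --pt "0 0 0 0 0 0 1" --pt "0 0 0 0 0 0 1"

```text
time_s: 24.95
eef_pos: [0.6181, -0.0401, 0.0776]
eef_rot: [0.0, 0.025, 1.0, -0.0]
wrist_force: [0.5, 0.4, 2.8]
opening: 0.345
grasp_force: 59.6
```

It is seated on the rail. Now I'll slide along -y toward the stop.

>>> send_rows --pt "0 0 0 0 -2 0 1" --pt "0 0 0 0 -4 0 1" --pt "0 0 0 0 -5 0 1" --pt "0 0 0 0 -6 0 1" --pt "0 0 0 0 -7 0 1" --pt "0 0 0 0 -7 0 1" --pt "0 0 0 0 -7 0 1" --pt "0 0 0 0 -6 0 1" --pt "0 0 0 0 -4 0 1" --pt "0 0 0 0 -2 0 1"

```text
time_s: 25.95
eef_pos: [0.6155, -0.0905, 0.0776]
eef_rot: [0.0, 0.026, 1.0, 0.0]
wrist_force: [3.9, 4.5, 4.3]
opening: 0.345
grasp_force: 60.0
```

```bash
python3 st.py s8 | grep -v green
```

```text
[ 0.6155 -0.0905  0.0776] [4.000e-04 2.570e-02 9.997e-01 1.000e-04] [3.9 4.5 4.3]
red stop 285 [[-17.8, -46.6, 16.5], [-6.1, -44.5, 45.5], [16.9, -32.2, 61.5]]
strip 169 [[24.2, -44.6, 102.8], [25.7, -37.9, 141.5], [33.2, -30.6, 170.4]]
tcp local [ 1.6 50.6]
blue all 318 [[-20.0, 29.5, 43.2], [-17.7, 38.6, 99.2], [17.8, 61.2, 152.6]]
blue foot+0 53 [[-19.9, 29.2, 41.7], [-8.5, 31.4, 45.8], [18.0, 46.3, 50.1]]
blue foot+14 19 [[-20.5, 29.4, 54.7], [-19.3, 40.3, 57.0], [10.2, 55.3, 63.4]]
blue foot+25 13 [[-20.0, 37.4, 66.6], [-18.6, 40.9, 71.6], [-17.5, 48.2, 74.0]]
blue foot+50 22 [[-20.1, 33.8, 91.5], [-17.8, 38.4, 96.1], [-12.5, 48.9, 100.2]]
blue foot+62 23 [[-20.0, 33.7, 103.2], [-17.7, 37.5, 106.8], [-9.9, 46.6, 112.3]]
blue foot+80 1 [[-11.8, 34.2, 130.1], [-11.8, 34.2, 130.1], [-11.8, 34.2, 130.1]]
blue foot+95 40 [[-20.4, 34.3, 136.8], [-18.7, 42.5, 140.4], [-10.2, 61.0, 144.9]]
puck 125 [[-6.4, 14.7, 23.8], [26.2, 36.6, 60.2], [28.7, 55.9, 134.9]]
```

>>> send_rows --pt "0 0 0 -0.5 -3 0 1" --pt "0 0 0 0 -5 0 1" --pt "0 0 0 0 -7 0 1" --pt "0 0 0 0 -7 0 1" --pt "0 0 0 0 -7 0 1" --pt "0 0 0 0 -7 0 1" --pt "0 0 0 0 -6 0 1" --pt "0 0 0 0 -5 0 1" --pt "0 0 0 0 -3 0 1" --pt "0 0 0 0 -2 0 1"

```text
time_s: 27.0
eef_pos: [0.6132, -0.1419, 0.0774]
eef_rot: [0.0, 0.025, 1.0, 0.0]
wrist_force: [3.5, 4.6, 4.6]
opening: 0.341
grasp_force: 60.0
```

>>> send_rows --pt "0 0 0 0 -1 0 1" --pt "0 0 0 0 -1 0 1" --pt "0 0 0 0 -1 0 1" --pt "0 0 0 0 -1 0 1" --pt "0 0 0 0 -1 0 1" --pt "0 0 0 0 -1 0 1" --pt "0 0 0 0 -1 0 1" --pt "0 0 0 0 0 0 1" --pt "0 0 0 0 0 0 1" --pt "0 0 0 0 0 0 1"

```text
time_s: 28.0
eef_pos: [0.6128, -0.1488, 0.0774]
eef_rot: [0.0, 0.025, 1.0, 0.0]
wrist_force: [3.2, 3.4, 3.5]
opening: 0.343
grasp_force: 60.1
```

```bash
python3 st.py s9 | grep -v green
```

```text
[ 0.6128 -0.1488  0.0774] [1.000e-04 2.540e-02 9.997e-01 1.000e-04] [3.2 3.4 3.5]
red stop 285 [[-17.3, -46.6, 16.6], [-6.0, -44.6, 44.4], [17.7, -32.3, 61.3]]
strip 90 [[3.7, -54.8, 101.5], [25.6, -38.7, 124.0], [27.1, -30.2, 164.7]]
tcp local [ 1.8 -7.8]
blue all 403 [[-20.2, -24.7, 45.6], [-18.5, -12.9, 101.6], [-6.1, 4.4, 152.6]]
blue foot+0 34 [[-19.9, -27.2, 42.1], [-18.8, -12.1, 46.6], [-16.0, 7.1, 49.7]]
blue foot+14 36 [[-20.1, -22.6, 54.7], [-18.9, -7.8, 59.3], [-17.2, 4.8, 64.1]]
blue foot+25 27 [[-19.7, -20.2, 65.7], [-18.8, -9.4, 69.8], [-17.5, 0.6, 74.5]]
blue foot+50 37 [[-19.8, -24.1, 91.2], [-18.5, -16.9, 95.7], [-10.8, -1.3, 100.3]]
blue foot+62 43 [[-20.2, -24.5, 102.6], [-18.7, -14.8, 107.3], [-10.7, 3.0, 112.3]]
blue foot+80 1 [[-10.8, -23.5, 128.7], [-10.8, -23.5, 128.7], [-10.8, -23.5, 128.7]]
blue foot+95 44 [[-19.8, -24.5, 135.9], [-18.2, -16.2, 140.5], [-9.8, 0.8, 144.2]]
puck 67 [[-8.0, -22.7, 54.2], [4.7, -16.3, 59.6], [27.6, -2.7, 93.0]]
```

>>> send_rows --pt "0 0 0 0 -0.5 0 1" --pt "0 0 0 0 -0.5 0 1" --pt "0 0 0 0 -0.5 0 1" --pt "0 0 0 0 -0.5 0 1" --pt "0 0 0 0 -0.5 0 1" --pt "0 0 0 0 -0.5 0 1" --pt "0 0 0 0 0 0 1" --pt "0 0 0 0 0 0 1" --pt "0 0 0 0 0 0 1" --pt "0 0 0 0 0 0 1"

```text
time_s: 29.05
eef_pos: [0.6127, -0.1502, 0.0775]
eef_rot: [-0.0, 0.025, 1.0, 0.001]
wrist_force: [3.4, 8.3, 6.3]
opening: 0.336
grasp_force: 60.4
```

>>> send_rows --pt "0 0 0 0 -0.5 0 1" --pt "0 0 0 0 -0.5 0 1" --pt "0 0 0 0 0 0 1" --pt "0 0 0 0 0 0 1" --pt "0 0 0 0 0 0 1" --pt "0 0 0 0 0 0 1" --pt "0 0 0 0 0 0 1" --pt "0 0 0 0 0 0 1" --pt "0 0 0 0 0 0 1" --pt "0 0 0 0 0 0 1"

```text
time_s: 30.05
eef_pos: [0.6126, -0.1503, 0.0775]
eef_rot: [-0.0, 0.025, 1.0, 0.002]
wrist_force: [2.9, 11.1, 6.8]
opening: 0.346
grasp_force: 60.6
```

Firm contact at the stop: the force rises with no travel. I'll release and lift straight up.

>>> send_rows --pt "0 0 0 0 0 0 0" --pt "0 0 0 0 0 0 0" --pt "0 0 0 0 0 0 0" --pt "0 0 0 0 2 0 -0.4" --pt "0 0 0 0 0 0 -0.4" --pt "0 0 0 0 0 0 -0.4" --pt "0 0 0 0 0 0 -0.4" --pt "0 0 0 0 0 0 -0.4" --pt "0 0 0 0 0 0 -0.4" --pt "0 0 0 0 0 0 -0.4"

```text
time_s: 31.05
eef_pos: [0.6126, -0.1509, 0.0773]
eef_rot: [0.0, 0.025, 1.0, -0.0]
wrist_force: [0.6, 0.3, 0.3]
opening: 0.699
grasp_force: 0.0
```

>>> send_rows --pt "0 0 0 0 0 -4 -0.4" --pt "0 0 0 0 0 -8 -0.4" --pt "0 0 0 0 0 -12 -0.4" --pt "0 0 0 0 0 -16 -0.4" --pt "0 0 0 0 0 -20 -0.4" --pt "0 0 0 0 0 -25 -0.4" --pt "0 0 0 0 0 -25 -0.4" --pt "0 0 0 0 0 -20 -0.4" --pt "0 0 0 0 0 -10 -0.4" --pt "0 0 0 0 0 0 -0.4"

```text
time_s: 32.05
eef_pos: [0.6138, -0.1514, 0.2202]
eef_rot: [0.002, 0.025, 1.0, -0.001]
wrist_force: [0.7, 0.0, -0.2]
opening: 0.7
grasp_force: 0.0
```

```bash
sed -e "s/near=.*/near=(abs(L[...,0])<24)\&(abs(L[...,1]+12)<30)/" -e "s/^z0=.*/z0=40/" st.py > st2.py; python3 st2.py s10 | grep -v green; python3 - <<'E'
import pickle,cv2
c=pickle.load(open('s10.pkl','rb'))['color']; cv2.imwrite('pics/s10.png',cv2.resize(c[130:280,300:500],(800,600),interpolation=cv2.INTER_CUBIC)[:,:,::-1])
E
```

```text
[ 0.6138 -0.1514  0.2202] [ 2.100e-03  2.540e-02  9.997e-01 -9.000e-04] [ 0.7  0.  -0.2]
red stop 283 [[-17.5, -46.5, 16.8], [-5.8, -44.6, 45.5], [17.0, -32.5, 61.7]]
strip 169 [[24.1, -44.9, 102.0], [25.8, -37.3, 142.2], [32.8, -30.4, 170.0]]
tcp local [  2.9 -10.4]
blue all 531 [[-20.1, -26.5, 46.0], [-17.9, -20.0, 114.2], [16.3, 0.6, 152.5]]
blue foot+0 33 [[-19.9, -27.2, 42.3], [-18.7, -11.9, 46.1], [-16.2, 6.8, 49.8]]
blue foot+14 35 [[-19.8, -23.2, 54.2], [-18.9, -12.7, 57.9], [-16.0, 6.3, 62.8]]
blue foot+25 29 [[-20.1, -22.4, 65.8], [-19.0, -12.4, 69.8], [-17.4, 0.2, 74.0]]
blue foot+50 39 [[-19.9, -25.6, 90.8], [-18.8, -14.4, 95.7], [-11.9, -1.2, 99.7]]
blue foot+62 46 [[-20.2, -25.7, 102.3], [-18.3, -17.9, 106.9], [10.7, -1.5, 111.6]]
blue foot+80 30 [[-9.5, -26.5, 120.5], [4.0, -25.5, 126.2], [16.4, -24.4, 129.8]]
blue foot+95 73 [[-19.6, -26.7, 135.2], [-10.6, -25.0, 139.7], [14.5, -3.9, 144.6]]
puck 55 [[-6.9, -23.8, 55.1], [4.0, -16.3, 59.6], [14.7, -5.2, 61.3]]
```

View pics/s10.png

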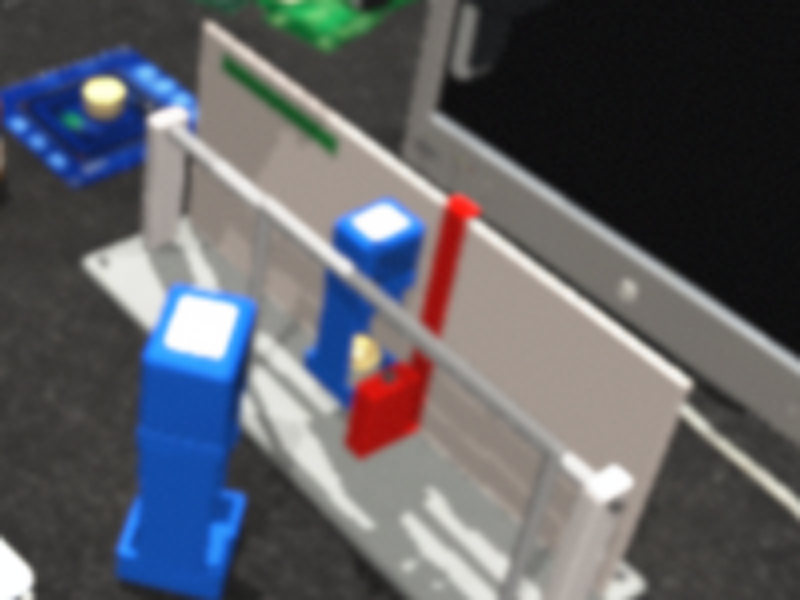

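The crop shows the carrier hanging upright on the rail against the red stop at (385,400), with the puck in its pan at (363,355). The gripper is clear above, so I'm handing in.

```bash
python3 -c "
from bench import ctrl
print(ctrl.hand_in())"
```

```text
the job is handed in; nothing more can be done
None
```

The job is handed in: the carrier hangs upright on the rail against the red stop with the puck in its pan, let go, at about 32 s. On the first grasp the fingers came down on top of the block and tipped the carrier about 10° in its stall (they measured 38 mm shorter than stated); I eased it upright, and the later images show no harm.

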